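# Slide the clamping collar round the bent tube on to its coupling

## Robot

A 6-joint arm with a two-finger parallel gripper is mounted at the origin on a cart in front of the work surface, level with it; the furniture and walls round the work are solid. World frame = base frame: x ahead of the robot, y to its left, z up, the work surface at z = 0. Lengths are in m, angles in rad, forces in N, time in s.
With the tool pointing down it reaches from about 0.425 to 0.95 m from the base axis. Payload 14.7 kg.
Tool frame: the origin (TCP) lies on the centre line of the jaws, within the pads' length; the fingertips stand 14 mm ahead of it and the grasp point (between the pads) lies 5 mm behind it (env.tcp_to_tips is the distance from the TCP to the fingertips, in m); z points along the fingers, y is the line along which they close (so a half turn about z gives the same grasp; the last joint's range is limited). The gripper opens to 85 mm and grips with 20 to 120 N. Pads are 22 mm wide; open, the fingers measure 114 mm over their backs; the gripper's body (76 mm by 85 mm) begins 54 mm behind the grasp point. The pads swing forward as they close: fully open they stand 13 mm farther back than shut.
Start: joints at [-1.246, 0.48, 1.596, -0, 1.065, -0.047], TCP at [0.236, -0.606, 0.245] pointing down, gripper open.
Joint ranges: [-2.75, 2.75], [-0.82, 2.05], [0.23, 2.67], [-1.56, 4.7], [0.09, 2.69], [-2.92, 2.92]. Speed limits (rad/s): [1.89, 1.89, 2.39, 3.01, 3.01, 3.01].

## Interface

Orientations are given as a rotation vector (axis times angle).
In Python, from rig import telemetry, optics, env gives the robot as it stands. The module is installed in compiled form; this text tells all that it offers.
- The arm moves only by the tool servo_tool, never from a script. Its argument "steps" is a list of rows, each a list of 3 entries, a list of its own where there are three numbers: the shift along the tool's x, y, z each as a share of 30 mm, from -1 to 1, then the turn, a rotation vector about the tool's x, y, z each as a share of 90 degrees, from -1 to 1, then the opening, from -1 (shut) to 1 (fully open). In form: [[[x, y, z], [wx, wy, wz], gripper], ...]. A call has 1 to 8 rows; each row shifts and turns the commanded pose from where the row before left it, along the tool's axes as they then stand; what a row does not reach is not made up. A row lasts 1/12 s, in which the tool goes at most 41.7 mm and 7.16 degrees, less where a joint would pass 70% of its speed; a pose out of reach is approached as far as the arm can. A call with a number of a shift or a turn outside -1 to 1 is refused whole. A call with a gripper value outside its range is refused whole. The fingers move at their own pace and stop on an object; "force" is the grip in N (left out, the last holds). Time passes only in rows, so rows that do not move let the fingers close. It gives the time, the measured TCP pose, the force, the opening and the grip force at its end, in the units of the state.
- telemetry.state(): the state, without advancing time (a new reading comes with each control period).
- optics.capture(name): name is "scene" or "side" or "wrist"; returns (picture, depth): 400x640x3 uint8, red, green, blue; 400x640 float32, m along the optical axis (not along the pixel's ray), 0 where there is no reading.
- optics.camera_info(name): a dict with "K" (3x3 intrinsics, pixels), "R" (3x3) and "t" (3): a world point X has camera coordinates R X + t. Camera axes: x right, y down, z forward; pixel columns grow to the right and rows downward; lengths in m; the calibration is good to about 2 mm. The wrist camera is an equidistant fisheye: a pixel r from the principal point sees the ray r / f radians off the axis. A picture is of the moment at which its call begins: read the wrist's pose just before it. camera_info takes no time and is no camera call; for the wrist camera it gives the pose at the moment of the call.
- env.job_done(): hands the job in; it is judged then, once.
The state is a dict: "t": time; "qpos": joint angles; "joint_velocities": joint speeds; "joint_torque": joint torques, N m; "tcp_pos": TCP position; "ee_rot": TCP orientation; "wrist_force": force on the tool from outside, world axes, zero at the start; "wrist_torque": the same for the moment, N m; "gripper_width": finger opening in m; "grasp_force": force on a finger pad.
Only numpy, scipy, OpenCV 4.12 (cv2) and the standard library are available. Lean on these libraries where they do the work, as an engineer would, in place of code of your own. Each camera call takes 0.05 s, during which the arm holds its last target. There are 200 camera calls.

## Task

Fit the loose brass clamping collar to the sample line: put it over the open upright end of the bent steel tube, slide it along the tube down the bend, round the corner and on over the slotted collet of the manifold's coupling until it is fully home against the coupling's shoulder. Do it gently, without forcing the collar hard against tube or coupling; then let go, and leave everything else on the bench where it is.

Things in the scene. Friction and masses are not known exactly. Their poses are not given: they have to be found in the camera images.
- collar_mid (a point): centre of the loose clamping collar: plain round brass ring, outside diameter 32 mm, 18 mm long, 18 mm bore right through, about 0.07 kg; its z axis is the bore's axis. Starts standing on an end face, bore upright, centre 9 mm above the bench. Either end may lead. Released on the tube, it drops down the upright leg and comes to rest hanging level on the tube, its centre up to about 20 mm past the foot of the bend
- manifold: fixed aluminium valve block 60 x 84 mm, top 107 mm above the bench, on a foot plate; origin on the bench under its middle. The coupling looks out along its -x axis; a rigid 10 mm steel tube, centre line 85 mm up, leaves it along -x, turns level to +y (quarter bend), runs level, then bends up to an upright leg. Dry friction: a collar stays where it is left on the level tube, hanging 4 mm low
- tube_end (a point): centre of the tube's open upright end, 165 mm above the bench; the leg below it is straight for 55 mm, then bends through a quarter circle (centre-line radius 25 mm) towards the manifold's -y into the level run. Axes as the manifold's
- bend_foot (a point): point on the tube's centre line where that bend ends and the level run starts, 25 mm along the manifold's -y from the upright leg and 80 mm below its end. The level run goes on for 74 mm along -y. Axes as the manifold's
- corner (a point): point on the tube's centre line where the level run ends and the level corner starts: a quarter circle (centre-line radius 40 mm) that ends 40 mm along the manifold's +x and 40 mm along -y from here; then 27 mm of straight tube along +x to the tip of the collet's taper. Axes as the manifold's
- seat (a point): where the collar's centre lies when home, on the tube's centre line; axes as the manifold's. The coupling's shoulder, a brass hexagon 34 mm across, lies 9 mm beyond it along +x. The slotted steel collet, 15 mm in diameter, reaches 11 mm to the other side of this point, followed by a 6 mm taper down to the tube. The hanging collar rides up this taper when pushed
- fitting1: bystander: slender brass tube fitting standing upright, 18 mm wide, 31 mm tall, not a ring; origin under its middle
- fitting2: bystander: a second such brass tube fitting; origin under its middle
- spanner: bystander: open-end spanner lying flat in front of the manifold, 160 x 27 x 6 mm; origin under its middle
- screwdriver: bystander: red-handled screwdriver lying flat to the right in front of the manifold, 206 mm long, 25 mm thick; origin under its middle

How it is judged:
By the outcome, as a careful person would: the job done as asked, in the order asked, and still so for the second after the job is handed in, with the robot touching nothing.
It also fails if it takes over 54 s, if anything falls off the work surface, if the arm or the gripper's body presses on something with over 40 N, if the wrist force passes 120 N, or if a joint passes its speed limit or range.

## Working session

There is one attempt and no reset: what is moved stays moved. The work goes in short steps, Python scripts to look and compute and a tool call to move; the robot and the scene stay as the last step left them, time stands still between calls to the robot, and variables do not carry over. Pictures are saved under pics/ and viewed, at most 11 in all, crops included, and the job is handed in when it is done.

Besides the shell and the picture viewer there is one more tool, called after "Emit:" as name([rows], argument=value, ...), one row to a line, values as JSON. servo_tool: Moves the arm, as the interface text tells. Its arguments: {"type":"object","properties":{"steps":{"type":"array","items":{"type":"array"}},"force":{"type":"number"}},"required":["steps"]}

```bash
mkdir -p pics
python3 - <<'E'
from rig import telemetry, optics, env
import cv2,numpy as np
np.set_printoptions(precision=4,suppress=True)
for n in ["scene","side"]:
    p,d=optics.capture(n); cv2.imwrite(f"pics/{n}0.png",p[:,:,::-1]); np.savez(f"{n}0.npz",p=p,d=d,**optics.camera_info(n))
    i=optics.camera_info(n); print(n,i["K"],i["R"],i["t"])
s=telemetry.state();print(s)
E
```

```text
scene [[462.1155   0.     314.8556]
 [  0.     462.1155 201.847 ]
 [  0.       0.       1.    ]] [[-0.7313 -0.682   0.003 ]
 [-0.3641  0.3866 -0.8473]
 [ 0.5767 -0.6208 -0.5311]] [0.4089 0.2953 0.8364]
side [[472.8541   0.     324.2081]
 [  0.     472.8541 200.5775]
 [  0.       0.       1.    ]] [[-0.9945 -0.1033  0.0167]
 [-0.0585  0.4168 -0.9071]
 [ 0.0868 -0.9031 -0.4205]] [0.5413 0.1248 1.3367]
{'t': 0.1, 'qpos': array([-1.2456,  0.4808,  1.5968,  0.    ,  1.0651, -0.0466]), 'joint_velocities': array([-0.0002, -0.0011, -0.0021, -0.0008,  0.0006,  0.0004]), 'joint_torque': array([  0.0004, -95.2258, -43.1038,   0.    ,   0.0055,  -0.0001]), 'tcp_pos': array([ 0.236 , -0.6053,  0.2447]), 'ee_rot': array([-3.0864, -0.5804,  0.0002]), 'wrist_force': array([ 0.6486, -0.0419,  0.149 ]), 'wrist_torque': array([-0.002 , -0.0222,  0.0165]), 'grasp_force': 0.0, 'gripper_width': 0.08514776505499387}
```

View pics/scene0.png

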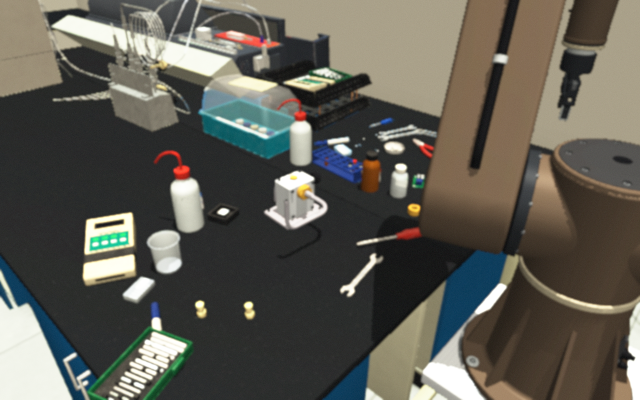

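View pics/side0.png

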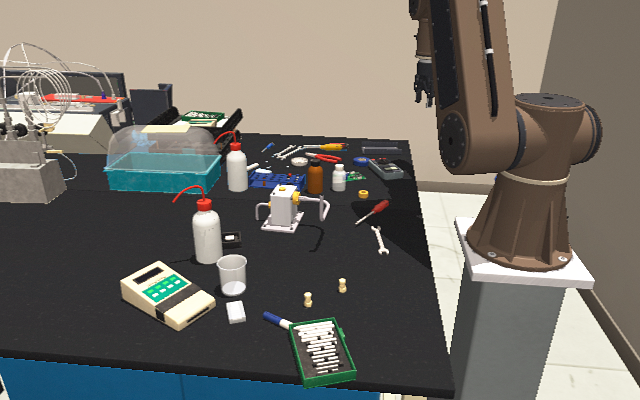

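The collar appears at scene (414,210) and side (363,194), and the manifold at scene (295,200) and side (285,208). The brass fittings are in the foreground. Next I'll enlarge the manifold and collar areas.

```bash
cat > h.py <<'E'
import numpy as np,cv2
def pt(n,u,v,d=None):
    z=np.load(f"{n}0.npz");K,R,t=z["K"],z["R"],z["t"]
    dd=z["d"][int(round(v)),int(round(u))] if d is None else d
    return R.T@(np.linalg.inv(K)@[u,v,1]*dd-t)
def ray(n,u,v,zc):  # at world height zc
    z=np.load(f"{n}0.npz");K,R,t=z["K"],z["R"],z["t"]
    c=-R.T@t; r=R.T@np.linalg.inv(K)@[u,v,1]; return c+r*(zc-c[2])/r[2]
E
python3 - <<'E'
import cv2,numpy as np
from h import *
np.set_printoptions(precision=4,suppress=True)
a=np.load("scene0.npz")["p"][160:240,255:355,::-1];b=np.load("side0.npz")["p"][170:250,245:345,::-1]
c=np.load("scene0.npz")["p"][190:230,390:440,::-1];d=np.load("side0.npz")["p"][175:215,340:390,::-1]
r=lambda x:cv2.resize(x,(400,320),interpolation=cv2.INTER_CUBIC)
s=lambda x:cv2.resize(x,(300,240),interpolation=cv2.INTER_CUBIC)
top=np.hstack([r(a),r(b)]);bot=np.hstack([s(c),s(d),np.zeros((240,200,3),np.uint8)])
cv2.imwrite("pics/z1.png",np.vstack([top,bot]))
print(ray("scene",414,210,.009),ray("side",363,194,.009))
for n,P in [("scene",[(414,210),(295,180),(290,195)]),("side",[(363,194),(285,190)])]:
  for u,v in P: print(n,u,v,pt(n,u,v))
# point cloud of block: height map
for n in ["scene","side"]:
  z=np.load(n+"0.npz");K,R,t=z["K"],z["R"],z["t"];v,u=np.mgrid[:400,:640];d=z["d"]
  X=((np.stack([u,v,np.ones_like(u)],-1)@np.linalg.inv(K).T)*d[...,None]-t)@R
  np.save(n+"X.npy",X)
  c=pt(n,*((290,195) if n=="scene" else (285,210)))
  m=(np.hypot(X[...,0]-c[0],X[...,1]-c[1])<.12)&(abs(X[...,2]-.107)<.005)&(d>0)
  print(n,m.sum(),X[m].mean(0)); pts=X[m][:,:2].astype(np.float32); print(cv2.minAreaRect(pts))
E
```

```text
[ 0.4428 -0.2698  0.009 ] [ 0.4394 -0.2721  0.009 ]
scene 414 210 [ 0.4353 -0.2561  0.0188]
scene 295 180 [ 0.6675 -0.0408  0.1094]
scene 290 195 [ 0.6502 -0.0052  0.0872]
side 363 194 [ 0.4392 -0.2526  0.0176]
side 285 190 [ 0.665  -0.0362  0.1121]
scene 443 [ 0.6658 -0.0406  0.108 ]
((0.6643360257148743, -0.05977384001016617), (0.12290514260530472, 0.079405277967453), 85.18326568603516)
side 282 [ 0.6658 -0.0361  0.1078]
((0.6611250638961792, -0.057695500552654266), (0.12407201528549194, 0.07614072412252426), 84.5183334350586)
```

View pics/z1.png

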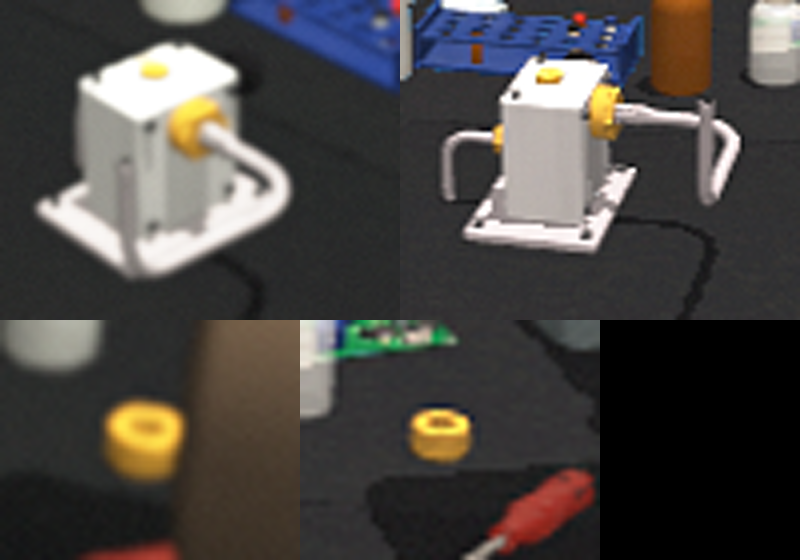

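The collar stands free at about (0.44, -0.27). The tube runs from the coupling towards the robot, turns to world +y, then goes up. Next I'll fit the tube from depth.

Run:
```python
import numpy as np,cv2
from h import *
np.set_printoptions(precision=4,suppress=True)
for n in ["scene","side"]:
  X=np.load(n+"X.npy"); p=np.load(n+"0.npz")["p"]; cam=-np.load(n+"0.npz")["R"].T@np.load(n+"0.npz")["t"]
  def sel(x0,x1,y0,y1,z0,z1):
    m=(X[...,0]>x0)&(X[...,0]<x1)&(X[...,1]>y0)&(X[...,1]<y1)&(X[...,2]>z0)&(X[...,2]<z1); return m
  print(n,"cam",cam)
  m=sel(.45,.63,.04,.2,.115,.18); print("leg",m.sum(),np.median(X[m],0),X[m].max(0)); 
  v,u=np.nonzero(m); print(u.min(),u.max(),v.min(),v.max())
  m=sel(.45,.63,-.12,.2,.075,.1); Q=X[m]; o=np.argsort(Q[:,1]); print("lvl",m.sum());print(Q[o][::max(1,len(o)//25)])
  m=sel(.38,.48,-.32,-.22,.013,.024);print("collar",m.sum(),X[m].mean(0),X[m].min(0),X[m].max(0))
  m=sel(.38,.5,-.3,-.1,.004,.03)&(p[...,0]>120)&(p[...,1]<80);print("screwd",m.sum(),X[m].min(0),X[m].max(0))
  m=sel(.63,.71,-.13,.05,.104,.112);Q=X[m]; 
  print("top",cv2.minAreaRect(Q[:,:2].astype(np.float32)),Q.min(0),Q.max(0))
```

```text
scene cam [-0.0758  0.684   0.6932]
leg 105 [0.5447 0.1089 0.1423] [0.5544 0.1127 0.1682]
284 288 199 221
lvl 340
[[ 0.6279 -0.0588  0.0848]
 [ 0.6284 -0.0445  0.0967]
 [ 0.6258 -0.0382  0.0975]
 [ 0.6005 -0.0371  0.0908]
 [ 0.6265 -0.0352  0.0926]
 [ 0.629  -0.0343  0.0979]
 [ 0.6216 -0.0337  0.0865]
 [ 0.593  -0.0328  0.0871]
 [ 0.5688 -0.0321  0.0919]
 [ 0.5675 -0.0307  0.0902]
 [ 0.614  -0.0295  0.0915]
 [ 0.6284 -0.0264  0.0957]
 [ 0.5405 -0.0189  0.0901]
 [ 0.5384 -0.0094  0.0927]
 [ 0.5374 -0.0012  0.0913]
 [ 0.539   0.0111  0.0937]
 [ 0.5345  0.0194  0.0884]
 [ 0.5391  0.0282  0.0906]
 [ 0.5417  0.0357  0.0902]
 [ 0.5387  0.0456  0.0882]
 [ 0.5427  0.0547  0.0908]
 [ 0.5407  0.0635  0.0878]
 [ 0.5468  0.0703  0.0911]
 [ 0.5411  0.0794  0.0845]
 [ 0.5427  0.0874  0.085 ]
 [ 0.5419  0.0973  0.0988]
 [ 0.5486  0.1065  0.0975]]
collar 74 [ 0.4427 -0.2634  0.0184] [ 0.4283 -0.2827  0.0134] [ 0.4581 -0.2495  0.0237]
screwd 114 [ 0.3803 -0.1785  0.0069] [ 0.405  -0.1273  0.0293]
top ((0.6666834354400635, -0.05834119766950607), (0.11965575814247131, 0.07496757805347443), 85.183265686
[... 503 characters left out ...]
302  0.092 ]
 [ 0.6257 -0.0293  0.092 ]
 [ 0.6255 -0.0272  0.0866]
 [ 0.5665 -0.0249  0.0882]
 [ 0.5487 -0.0226  0.084 ]
 [ 0.5422 -0.0151  0.0911]
 [ 0.5353 -0.0023  0.0944]
 [ 0.5366  0.013   0.0921]
 [ 0.533   0.021   0.0899]
 [ 0.5403  0.0325  0.0918]
 [ 0.536   0.0466  0.0897]
 [ 0.5404  0.0586  0.0922]
 [ 0.5364  0.07    0.089 ]
 [ 0.5389  0.0975  0.0907]
 [ 0.5405  0.1094  0.0996]]
collar 46 [ 0.4392 -0.2635  0.0184] [ 0.4226 -0.2836  0.0137] [ 0.4536 -0.2464  0.0226]
screwd 52 [ 0.3823 -0.1669  0.0132] [ 0.4076 -0.1241  0.0287]
top ((0.6653357148170471, -0.0413166843354702), (0.09065970778465271, 0.07088726758956909), 84.5183334350586) [ 0.63   -0.0889  0.104 ] [0.704  0.0038 0.1119]
```

```bash
cat >> h.py <<'E'
from scipy.spatial.transform import Rotation as Ro
from scipy.spatial import cKDTree
def line(sx,sy,psi,s=None):
    a=np.linspace(0,np.pi/2,60)
    P=[np.c_[np.linspace(-17,-44,40),np.zeros(40),np.full(40,85)],
       np.c_[-44-40*np.sin(a),40-40*np.cos(a),np.full(60,85)],
       np.c_[np.full(60,-84),np.linspace(40,114,60),np.full(60,85)],
       np.c_[np.full(60,-84),114+25*np.sin(a),110-25*np.cos(a)],
       np.c_[np.full(40,-84),np.full(40,139),np.linspace(110,165,40)]]
    P=np.vstack(P)/1e3; c,s=np.cos(psi),np.sin(psi)
    return np.c_[P[:,0]*c-P[:,1]*s+sx,P[:,0]*s+P[:,1]*c+sy,P[:,2]]
def goto(pos,yaw,tilt=0):
    """rows left: shift in tool axes (30mm units), turn share, from present pose. yaw=dir of tool x (deg), tilt about tool y(deg): + leans body to tool -x"""
    from rig import telemetry
    s=telemetry.state(); R=Ro.from_rotvec(s["ee_rot"])
    T=pose(yaw,tilt)
    return R.inv().apply(np.array(pos)-s["tcp_pos"])/.03,(R.inv()*T).as_rotvec()/(np.pi/2)
def pose(yaw,tilt=0):
    y=np.radians(yaw);x=np.array([np.cos(y),np.sin(y),0]);z=np.array([0,0,-1.]);
    return Ro.from_matrix(np.c_[x,np.cross(z,x),z])*Ro.from_euler('y',tilt,degrees=True)
E
python3 - <<'E'
from h import *
from scipy.optimize import least_squares
np.set_printoptions(precision=4,suppress=True)
for n in ["scene","side"]:
  X=np.load(n+"X.npy"); X=X.reshape(-1,3)
  L=line(.62,-.04,0.); t=cKDTree(L); d,_=t.query(X); Q=X[(d<.022)&(X[:,0]<.615)&(X[:,2]>.07)]
  def f(p):
    d,_=cKDTree(line(*p[:3])+[0,0,p[3]]).query(Q); return (d-.005)*1e3
  r=least_squares(f,[.62,-.04,-.03,0],loss="soft_l1",diff_step=1e-3,x_scale=[.01,.01,.05,.01]);p=r.x
  print(n,len(Q),p,np.sqrt(np.median(f(p)**2)),"end",line(*p[:3])[-1])
print("vial",ray("side",339,190,0),ray("scene",400,196,0),pt("side",339,170))
print(pt("side",339,180),goto([.442,-.266,.15],61))
E
```

```text
scene 405 [ 0.6216 -0.0384 -0.0679  0.0028] 0.8955082697149073 end [0.5472 0.106  0.165 ]
side 239 [ 0.6226 -0.036  -0.0274  0.0031] 1.2528295355465797 end [0.5424 0.1053 0.165 ]
vial [ 0.5246 -0.3152  0.    ] [ 0.5197 -0.318   0.    ] [ 0.5263 -0.3054  0.0791]
[ 0.5245 -0.2952  0.0463] (array([10.5049, -8.0386,  3.167 ]), array([-0.0006, -0.0003, -0.4411]))
```

Emit:
servo_tool([
  [[0.95,-0.73,0.25],[0,0,0],1],
  [[0.95,-0.73,0.25],[0,0,0],1],
  [[0.95,-0.73,0.25],[0,0,0],1],
  [[0.95,-0.73,0.25],[0,0,0],1],
  [[0.95,-0.73,0.25],[0,0,0],1],
  [[0.95,-0.73,0.25],[0,0,0],1],
  [[0.95,-0.73,0.25],[0,0,0],1],
  [[0.95,-0.73,0.25],[0,0,0],1],
])

```text
t: 0.77
tcp_pos: [0.3854, -0.3579, 0.1849]
ee_rot: [-3.087, -0.58, 0.0]
wrist_force: [1.0, -0.5, -0.3]
gripper_width: 0.0852
grasp_force: 0.0
```

Emit:
servo_tool([
  [[0.95,-0.73,0.25],[0,0,0],1],
  [[0.95,-0.73,0.25],[0,0,0],1],
  [[0.95,-0.73,0.25],[0,0,0],1],
  [[0,0,0],[0,0,-0.077],1],
  [[0,0,0],[0,0,-0.077],1],
  [[0,0,0],[0,0,-0.077],1],
  [[0,0,0],[0,0,-0.077],1],
  [[0,0,0],[0,0,-0.077],1],
])

```text
t: 1.43
tcp_pos: [0.4407, -0.267, 0.1626]
ee_rot: [-2.769, -1.482, 0.0]
wrist_force: [0.4, 0.2, 0.4]
gripper_width: 0.0853
grasp_force: 0.0
```

Emit:
servo_tool([
  [[0,0,0],[0,0,-0.077],0.3],
  [[0,0,0],[0,0,-0.077],0.3],
  [[0,0,0],[0,0,-0.077],0.3],
  [[0,0,0],[0,0,-0.077],0.3],
  [[0,0,0],[0,0,-0.077],0.3],
  [[0,0,0],[0,0,0],0.3],
])

```text
t: 1.93
tcp_pos: [0.4406, -0.2672, 0.1626]
ee_rot: [-2.202, -2.24, 0.0]
wrist_force: [-0.9, -0.2, -0.7]
gripper_width: 0.0554
grasp_force: 0.0
```

Run:
```python
from h import *
from rig import *
from rig import telemetry, optics
np.set_printoptions(precision=4,suppress=True)
s=telemetry.state();print(s["t"],s["qpos"],s["tcp_pos"],s["gripper_width"])
i=optics.camera_info("wrist");p,d=optics.capture("wrist");np.savez("w1.npz",p=p,d=d,**i);print(i)
cv2.imwrite("pics/w1.png",p[:,:,::-1])
print(goto([.442,-.266,.1],90))
```

```text
1.9333 [-0.6039  0.4023  1.9853 -0.      0.7545 -0.6211] [ 0.4406 -0.2672  0.1626] 0.05544953248412382
{'K': array([[309.7069,   0.    , 316.4615],
       [  0.    , 309.7069, 200.5293],
       [  0.    ,   0.    ,   1.    ]]), 'R': array([[ 0.9998,  0.0175,  0.    ],
       [ 0.0167, -0.9538,  0.3   ],
       [ 0.0053, -0.2999, -0.954 ]]), 't': array([-0.4355, -0.2766,  0.2187])}
(array([0.0377, 0.0479, 2.0878]), array([-0.0002, -0.0001,  0.0056]))
```

View pics/w1.png

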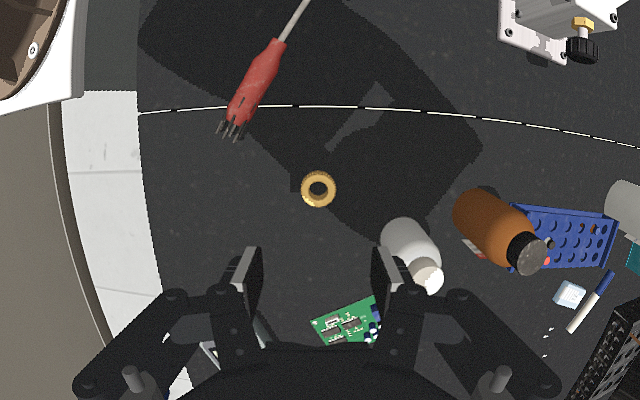

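The wrist view shows the collar ring's top face centred at about (318,189), with the vial to its right.

```bash
cat >> h.py <<'E'
def wray(f,u,v,zc):
    z=np.load(f);K,R,t=z["K"],z["R"],z["t"];a=(np.array([u,v])-K[:2,2])/K[0,0];r=np.hypot(*a)
    w=R.T@np.r_[a/max(r,1e-9)*np.sin(r),np.cos(r)];c=-R.T@t
    return c+w*(zc-c[2])/w[2]
E
python3 - <<'E'
from h import *
np.set_printoptions(precision=4,suppress=True)
c=wray("w1.npz",318,189,.018);print(c,goto([c[0],c[1],.012],90),goto([*wray("w1.npz",410,245,.05)[:2],.05],90),wray("w1.npz",410,245,.05))
E
```

```text
[ 0.4416 -0.2655  0.018 ] (array([0.0539, 0.0362, 5.0211]), array([-0.0002, -0.0001,  0.0056])) (array([-1.3403,  2.7803,  3.7532]), array([-0.0002, -0.0001,  0.0056])) [ 0.5243 -0.3066  0.05  ]
```

Emit:
servo_tool([
  [[0.05,0.04,0.9],[0,0,0.0056],0.3],
  [[0,0,0.9],[0,0,0],0.3],
  [[0,0,0.9],[0,0,0],0.3],
  [[0,0,0.9],[0,0,0],0.3],
  [[0,0,0.8],[0,0,0],0.3],
  [[0,0,0.4],[0,0,0],0.3],
  [[0,0,0],[0,0,0],0.3],
])

```text
t: 2.57
tcp_pos: [0.4405, -0.2648, 0.0163]
ee_rot: [-2.222, -2.215, 0.001]
wrist_force: [-0.9, 0.8, 0.6]
gripper_width: 0.0553
grasp_force: 0.0
```

Emit:
servo_tool([
  [[0,0,0],[0,0,0],-0.5],
  [[0,0,0],[0,0,0],-0.5],
  [[0,0,0],[0,0,0],-0.5],
  [[0,0,0],[0,0,0],-0.5],
  [[0,0,0],[0,0,0],-0.5],
  [[0,0,0],[0,0,0],-0.5],
], force=30)

```text
t: 3.07
tcp_pos: [0.4425, -0.2661, 0.0197]
ee_rot: [2.219, 2.222, 0.0]
wrist_force: [-0.1, 0.9, 8.8]
gripper_width: 0.0307
grasp_force: 30.5
```

Emit:
servo_tool([
  [[0,0,-0.5],[0,0,0],-0.5],
  [[0,0,-1],[0,0,0],-0.5],
  [[0,0,-1],[0,0,0],-0.5],
  [[0.8,0.3,-0.8],[0,0,0],-0.5],
  [[1,0.3,-0.8],[0,0,0],-0.5],
  [[1,0.3,-0.8],[0,0,0],-0.5],
  [[1,0.3,-0.8],[0,0,0],-0.5],
  [[1,0.3,-0.8],[0,0,0],-0.5],
])

```text
t: 3.73
tcp_pos: [0.4866, -0.1202, 0.2155]
ee_rot: [2.22, 2.222, 0.001]
wrist_force: [2.3, 0.2, -1.0]
gripper_width: 0.0308
grasp_force: 30.2
```

Emit:
servo_tool([
  [[1,0.3,-0.2],[0,0,0],-0.5],
  [[1,0.3,-0.2],[0,0,0],-0.5],
  [[1,0.3,-0.2],[0,0,0],-0.5],
  [[1,0.3,-0.2],[0,0,0],-0.5],
  [[1,0.3,-0.2],[0,0,0],-0.5],
  [[1,0.3,0],[0,0,0],-0.5],
  [[0,0,0],[0,0,0],-0.5],
  [[0,0,0],[0,0,0],-0.5],
])

```text
t: 4.4
tcp_pos: [0.5404, 0.0599, 0.2441]
ee_rot: [2.217, 2.226, 0.001]
wrist_force: [-0.7, -1.3, -1.3]
gripper_width: 0.0313
grasp_force: 30.2
```

Run:
```python
from h import *
from rig import telemetry, optics
np.set_printoptions(precision=4,suppress=True)
s=telemetry.state();print(s["t"],s["qpos"],s["tcp_pos"],s["ee_rot"],s["gripper_width"],s["wrist_force"])
i=optics.camera_info("wrist");p,d=optics.capture("wrist");np.savez("w2.npz",p=p,d=d,**i)
cv2.imwrite("pics/w2.png",p[:,:,::-1])
```

```text
4.4 [0.0546 0.3334 1.8426 0.     0.9651 0.0504] [0.5404 0.0599 0.2441] [2.2166 2.2258 0.0006] 0.03126833508401728 [-0.7299 -1.3338 -1.3374]
```

View pics/w2.png

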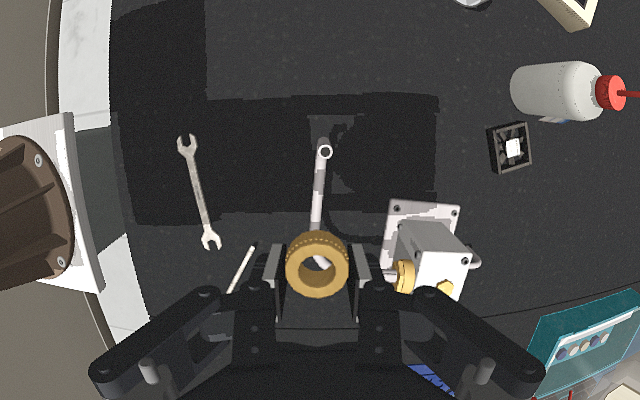

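The tube end shows at about (325,152), with the held collar's bore near (317,270). I'll enlarge both.

Run:
```python
from h import *
p=np.load("w2.npz")["p"][:,:,::-1]
a=cv2.resize(p[130:180,300:350],(400,400),interpolation=cv2.INTER_CUBIC)
b=cv2.resize(p[225:305,277:357],(400,400),interpolation=cv2.INTER_CUBIC)
cv2.imwrite("pics/w2z.png",np.hstack([a,b]))
```

```text
(no output)
```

View pics/w2z.png

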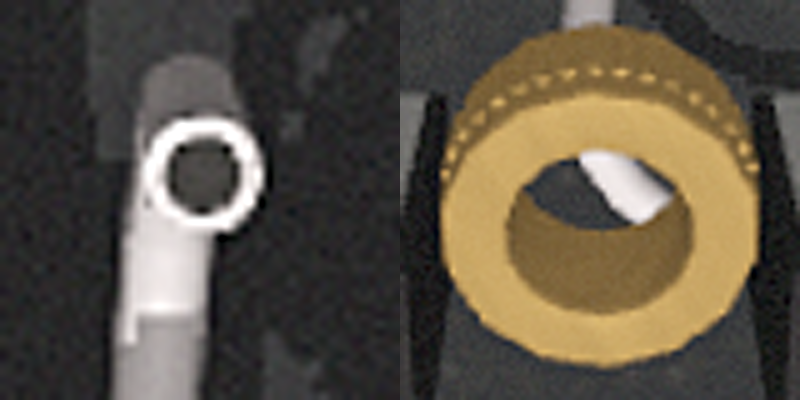

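Run:
```python
from h import *
np.set_printoptions(precision=4,suppress=True)
f="w2.npz"
e=wray(f,325.3,151.7,.165);c=wray(f,317,271.,.2424);print(e,c)
a=wray(f,319.5,180,.09);b=wray(f,314.4,226,.09);print(a,b,np.degrees(np.arctan2((a-b)[1],(a-b)[0])))
```

```text
[0.5459 0.1057 0.165 ] [0.5403 0.0595 0.2424]
[0.543  0.0677 0.09  ] [0.5384 0.0211 0.09  ] 84.26935620018763
```

Emit:
servo_tool([
  [[0.8,0.1,0.3],[0,0,0],-0.5],
  [[0.73,0.08,0.3],[0,0,0],-0.5],
  [[0,0,0.5],[0,0,0],-0.5],
  [[0,0,0.5],[0,0,0],-0.5],
  [[0,0,0],[0,0,0],-0.5],
  [[0,0,0],[0,0,0],-0.5],
])

```text
t: 4.95
tcp_pos: [0.545, 0.1033, 0.1955]
ee_rot: [-2.22, -2.221, 0.002]
wrist_force: [0.5, 0.3, -0.7]
gripper_width: 0.0308
grasp_force: 30.2
```

Emit:
servo_tool([
  [[0,0,0.3],[0,0,0],-0.5],
  [[0,0,0.3],[0,0,0],-0.5],
  [[0,0,0.2],[0,0,0],-0.5],
  [[0,0,0],[0,0,0],-0.5],
])

```text
t: 5.28
tcp_pos: [0.5449, 0.104, 0.1705]
ee_rot: [-2.219, -2.222, 0.002]
wrist_force: [-0.0, -0.3, -0.9]
gripper_width: 0.031
grasp_force: 30.2
```

Run:
```python
from h import *
from rig import telemetry, optics
i=optics.camera_info("wrist");p,d=optics.capture("wrist");np.savez("w3.npz",p=p,d=d,**i)
cv2.imwrite("pics/w3.png",cv2.resize(p[130:350,200:440,::-1],(720,600)[:2] and (640,586)))
```

```text
(no output)
```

View pics/w3.png

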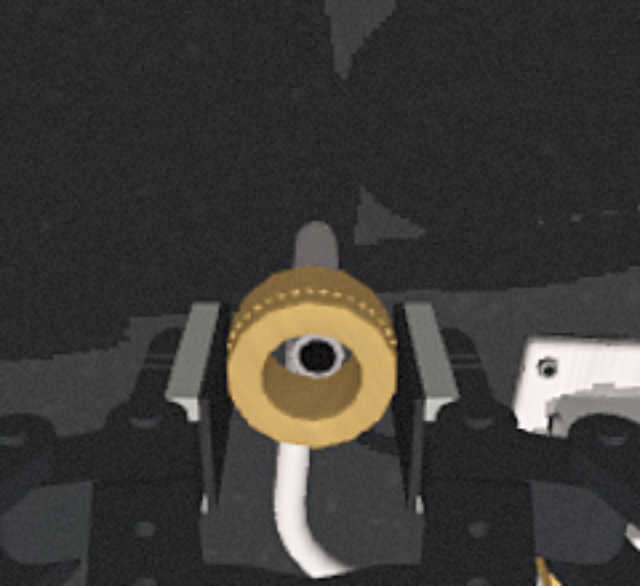

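The tube end sits inside the bore (crop about (317,355)), so I'll carry on down.

Emit:
servo_tool([
  [[0.04,0.03,0.25],[0,0,0],-0.5],
  [[0,0,0.25],[0,0,0],-0.5],
  [[0,0,0.25],[0,0,0],-0.5],
  [[0,0,0.25],[0,0,0],-0.5],
  [[0,0,0.2],[0,0,0],-0.5],
  [[0,0,0],[0,0,0],-0.5],
])

```text
t: 5.83
tcp_pos: [0.5458, 0.1055, 0.1343]
ee_rot: [-2.219, -2.222, 0.003]
wrist_force: [-1.4, 0.3, -0.7]
gripper_width: 0.0307
grasp_force: 30.2
```

Emit:
servo_tool([
  [[0,0,0],[0,0,0],0.2],
  [[0,0,0],[0,0,0],0.2],
  [[0,0,0],[0,0,0],0.2],
  [[0,0,0],[0,0,0],0.2],
  [[0,0,-0.8],[0,0,0],0.2],
  [[0,0,-1],[0,0,0],0.2],
  [[0,0,-1],[0,0,0],0.2],
  [[-1,0,-0.3],[0,0,0],0.2],
])

```text
t: 6.5
tcp_pos: [0.5486, 0.0785, 0.2332]
ee_rot: [2.215, 2.224, 0.008]
wrist_force: [1.5, 0.2, 0.5]
gripper_width: 0.051
grasp_force: 0.0
```

Run:
```python
from h import *
from rig import telemetry, optics
np.set_printoptions(precision=4,suppress=True)
P=[]
s=telemetry.state();print(s["tcp_pos"])
i=optics.camera_info("wrist");p,d=optics.capture("wrist");np.savez("w4.npz",p=p,d=d,**i)
ps,ds=optics.capture("side");np.savez("side1.npz",p=ps,d=ds,**optics.camera_info("side"))
a=cv2.resize(p[90:340,210:430,::-1],(528,600));b=cv2.resize(ps[170:250,285:345,::-1],(270,360))
b=np.vstack([b,np.zeros((240,270,3),np.uint8)]);cv2.imwrite("pics/w4.png",np.hstack([a,b]))
```

```text
[0.5486 0.0785 0.2332]
```

View pics/w4.png

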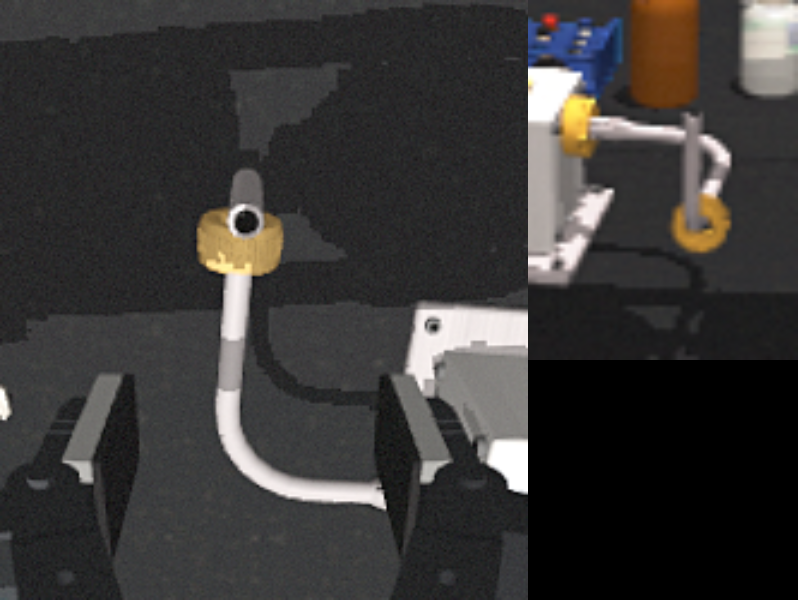

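The collar hangs on the level run just past the bend foot (crop about (240,242)). I'll fit the tube and collar from the wrist depth.

Run:
```python
from h import *
from scipy.optimize import least_squares
np.set_printoptions(precision=4,suppress=True)
def cloud(f):
  z=np.load(f);K,R,t=z["K"],z["R"],z["t"];v,u=np.mgrid[:400,:640];ax=(u-K[0,2])/K[0,0];ay=(v-K[1,2])/K[0,0];r=np.hypot(ax,ay)+1e-9
  k=np.tan(r)/r; return (np.stack([ax*k,ay*k,np.ones_like(r)],-1)*z["d"][...,None]-t)@R, (z["d"]>0)&(r<1.2), z["p"].astype(int)
for f in ["w2.npz","w4.npz"]:
  X,ok,p=cloud(f)
  br=(p[...,0]-p[...,2]>40)
  L=line(.622,-.037,-.07);d,_=cKDTree(L).query(X.reshape(-1,3));d=d.reshape(ok.shape)
  m=ok&~br&(d<.012)&(X[...,2]>.075)&(X[...,0]<.6);Q=X[m]
  def g(q):
    d,_=cKDTree(line(*q[:3])+[0,0,q[3]]).query(Q); return (d-.005)*1e3
  r=least_squares(g,[.622,-.037,-.07,0],loss="soft_l1",diff_step=1e-3,x_scale=[.01,.01,.05,.01]);q=r.x
  print(f,m.sum(),q,np.median(abs(g(q))),"end",line(*q[:3])[-1])
C=ok&br&(abs(X[...,0]-.54)<.04)&(X[...,2]>.05)&(X[...,1]>.03);C=X[C];c,s=np.cos(q[2]),np.sin(q[2])
yl=-(C[:,0]-q[0])*s+(C[:,1]-q[1])*c; xl=(C[:,0]-q[0])*c+(C[:,1]-q[1])*s
print("collar local y pct",np.percentile(yl,[1,5,25,50,75,95,99]),"x",np.percentile(xl,[1,5,50,95,99]),"z",np.percentile(C[:,2],[1,50,99]))
top=C[:,2]>.09;print(np.percentile(yl[top],[2,50,98]))
```

```text
w2.npz 1157 [ 0.6181 -0.0394 -0.08    0.0004] 0.41469442418044355 end [0.5455 0.1059 0.165 ]
w4.npz 1678 [ 0.618  -0.0394 -0.081   0.0005] 0.38330611829686656 end [0.5455 0.1059 0.165 ]
collar local y pct [0.1006 0.1026 0.1071 0.1118 0.1161 0.1197 0.1203] x [-0.1028 -0.0991 -0.0858 -0.0704 -0.0686] z [0.0743 0.0942 0.175 ]
[0.1016 0.1104 0.1191]
```

```bash
cat >> h.py <<'E'
S=np.array([.618,-.0394]);PSI=-.081
def W(x,y,z): c,s=np.cos(PSI),np.sin(PSI); return np.array([S[0]+x*c-y*s,S[1]+x*s+y*c,z])
def tgt(x,y,z,yawl,tilt,back):  # collar centre local, tool-x dir local deg, tilt, TCP this far behind collar
    yaw=yawl+np.degrees(PSI); return goto(W(x,y,z)-back*pose(yaw,tilt).apply([0,0,1]),yaw,tilt)
E
python3 - <<'E'
from h import *
np.set_printoptions(precision=3,suppress=True)
print(tgt(-.084,.1104,.081,90,30,.082), tgt(-.084,.1104,.081,90,30,.002))
E
```

```text
(array([-1.232, -0.282,  2.648]), array([-0.011,  0.333,  0.052])) (array([ 0.098, -0.183,  4.957]), array([-0.011,  0.333,  0.052]))
```

Emit:
servo_tool([
  [[-1,-0.28,0],[0,0,0.052],0.2],
  [[-0.23,0,0],[-0.002,0.067,0],0.2],
  [[0,0,0.2],[-0.002,0.067,0],0.2],
  [[0,0,0.3],[-0.002,0.067,0],0.2],
  [[0,0,0.3],[-0.002,0.067,0],0.2],
  [[0,0,0.3],[-0.002,0.065,0],0.2],
  [[0,0,0],[0,0,0],0.2],
])

```text
t: 7.18
tcp_pos: [0.5377, 0.0463, 0.1949]
ee_rot: [-2.016, -1.853, -0.558]
wrist_force: [-1.3, -0.7, -1.9]
gripper_width: 0.0513
grasp_force: 0.0
```

Run:
```python
from h import *
np.set_printoptions(precision=3,suppress=True)
print(tgt(-.084,.1104,.081,90,30,.082), tgt(-.084,.1104,.081,90,30,.002))
```

```text
(array([-0.996,  0.084,  1.074]), array([ 0.009, -0.004,  0.   ])) (array([-1.011,  0.048,  3.74 ]), array([ 0.009, -0.004,  0.   ]))
```

Emit:
servo_tool([
  [[-1,0.06,0.2],[0.009,-0.004,0],0.2],
  [[0,0,0.7],[0,0,0],0.2],
  [[0,0,0.7],[0,0,0],0.2],
  [[0,0,0.7],[0,0,0],0.2],
  [[0,0,0.6],[0,0,0],0.2],
  [[0,0,0.4],[0,0,0],0.2],
  [[0,0,0.3],[0,0,0],0.2],
  [[0,0,0],[0,0,0],0.2],
])

```text
t: 7.85
tcp_pos: [0.5424, 0.0759, 0.0875]
ee_rot: [-2.011, -1.865, -0.532]
wrist_force: [-1.3, 0.2, 0.1]
gripper_width: 0.051
grasp_force: 0.0
```

Run:
```python
from h import *
from rig import optics
np.set_printoptions(precision=3,suppress=True)
print(tgt(-.084,.1104,.081,90,30,.002))
i=optics.camera_info("wrist");p,d=optics.capture("wrist");np.savez("w5.npz",p=p,d=d,**i)
cv2.imwrite("pics/w5.png",p[:,:,::-1])
```

```text
(array([-0.061,  0.023,  0.15 ]), array([-0.001,  0.005,  0.003]))
```

View pics/w5.png

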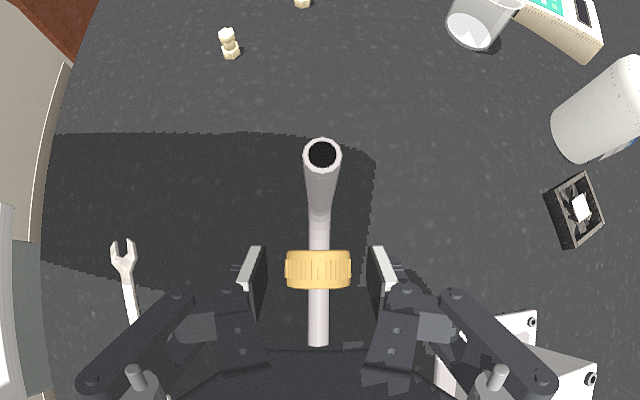

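The collar sits between the pads at about (318,269) with its axis aligned to the tool, and the leg is clear in front. I'll grip it.

Emit:
servo_tool([
  [[-0.06,0.02,0.15],[0,0.004,0.003],0.2],
  [[0,0,0],[0,0,0],-0.5],
  [[0,0,0],[0,0,0],-0.5],
  [[0,0,0],[0,0,0],-0.5],
  [[0,0,0],[0,0,0],-0.5],
  [[0,0,0],[0,0,0],-0.5],
], force=25)

```text
t: 8.4
tcp_pos: [0.5439, 0.075, 0.0839]
ee_rot: [-2.013, -1.856, -0.54]
wrist_force: [-0.5, -2.8, 2.9]
gripper_width: 0.0315
grasp_force: 24.8
```

Emit:
servo_tool([
  [[0.033,0,-0.057],[0,0,0],-0.5],
  [[0.033,0,-0.057],[0,0,0],-0.5],
  [[0,0,0],[0,0,0],-0.5],
  [[0,0,0],[0,0,0],-0.5],
])

```text
t: 8.73
tcp_pos: [0.5437, 0.0754, 0.0878]
ee_rot: [-2.012, -1.856, -0.539]
wrist_force: [-0.8, 0.2, -0.3]
gripper_width: 0.0313
grasp_force: 24.8
```

Run:
```python
from h import *
np.set_printoptions(precision=4,suppress=True)
from rig import telemetry
s=telemetry.state();print(s["tcp_pos"],s["wrist_force"],tgt(-.084,.1104,.085,90,30,.002),tgt(-.084,.055,.085,90,30,.002))
```

```text
[0.5437 0.0754 0.0878] [-0.7774  0.1532 -0.2528] (array([ 0.0129, -0.0226,  0.0467]), array([0.0004, 0.0004, 0.0002])) (array([-1.5869, -0.0226, -0.8757]), array([0.0004, 0.0004, 0.0002]))
```

Emit:
servo_tool([
  [[-0.4,-0.005,-0.23],[0,0,0],-0.5],
  [[-0.4,-0.005,-0.23],[0,0,0],-0.5],
  [[-0.4,-0.005,-0.23],[0,0,0],-0.5],
  [[-0.4,-0.005,-0.23],[0,0,0],-0.5],
  [[0,0,0],[0,0,0],-0.5],
  [[0,0,0],[0,0,0],-0.5],
])

```text
t: 9.23
tcp_pos: [0.5387, 0.0194, 0.0875]
ee_rot: [-2.014, -1.854, -0.539]
wrist_force: [-1.0, 0.8, -1.0]
gripper_width: 0.0315
grasp_force: 24.9
```

Run:
```python
from h import *
np.set_printoptions(precision=4,suppress=True)
from rig import telemetry
s=telemetry.state();print(s["tcp_pos"],s["wrist_force"],tgt(-.084,.055,.081,90,30,.002))
```

```text
[0.5387 0.0194 0.0875] [-1.027   0.7912 -0.9863] (array([-0.0257, -0.0072,  0.1678]), array([ 0.0007,  0.0003, -0.0008]))
```

Emit:
servo_tool([
  [[-0.06,0,0.11],[0,0,0],-0.5],
  [[0,0,0],[0,0,0],0.2],
  [[0,0,0],[0,0,0],0.2],
  [[0,0,0],[0,0,0],0.2],
  [[0,0,0],[0,0,0],0.2],
])

```text
t: 9.65
tcp_pos: [0.5385, 0.0207, 0.0838]
ee_rot: [-2.011, -1.856, -0.539]
wrist_force: [0.7, -1.0, -0.1]
gripper_width: 0.0511
grasp_force: 0.0
```

Emit:
servo_tool([
  [[0,0,0],[0,-0.067,0],0.2],
  [[0,0,0],[0,-0.067,0],0.2],
  [[0,0,0],[0,-0.067,0],0.2],
  [[0,0,0],[0,-0.067,0],0.2],
  [[0,0,0],[0,-0.065,0],0.2],
  [[0,0,0],[0,0,0],0.2],
  [[0,0,0],[0,0,0],0.2],
])

```text
t: 10.23
tcp_pos: [0.537, 0.0219, 0.0832]
ee_rot: [-2.278, -2.11, -0.049]
wrist_force: [-0.9, 0.3, 0.0]
gripper_width: 0.0512
grasp_force: 0.0
```

Run:
```python
from h import *
np.set_printoptions(precision=4,suppress=True)
from rig import telemetry,optics
s=telemetry.state();print(s["tcp_pos"],s["wrist_force"],s["qpos"],tgt(-.084,.0596,.081,90,0,.002))
i=optics.camera_info("wrist");p,d=optics.capture("wrist");np.savez("w6.npz",p=p,d=d,**i)
z=i;K,R,t=z["K"],z["R"],z["t"];v,u=np.mgrid[:400,:640];ax=(u-K[0,2])/K[0,0];ay=(v-K[1,2])/K[0,0];r=np.hypot(ax,ay)+1e-9
k=np.tan(r)/r;X=(np.stack([ax*k,ay*k,np.ones_like(r)],-1)*d[...,None]-t)@R
q=p.astype(int);m=(d>0)&(r<1.2)&(q[...,0]-q[...,2]>40)&(X[...,2]>.06);C=X[m]-np.r_[S,0];c,s=np.cos(PSI),np.sin(PSI)
L=np.c_[C[:,0]*c+C[:,1]*s,-C[:,0]*s+C[:,1]*c,C[:,2]];L=L[(abs(L[:,0]+.084)<.03)&(abs(L[:,1]-.055)<.03)]
print(len(L),np.percentile(L,[2,50,98],axis=0)); h=L[L[:,2]>.088];print(np.percentile(h,[2,50,98],axis=0))
```

```text
[0.537  0.0219 0.0832] [-0.8897  0.3239  0.0499] [-0.0474  0.5511  1.991   0.0835  0.6048 -0.0394] (array([0.1692, 0.0561, 0.0143]), array([-0.0033, -0.0301,  0.0027]))
3069 [[-0.0996  0.0479  0.0731]
 [-0.0854  0.0599  0.0937]
 [-0.0702  0.0651  0.0977]]
[[-0.0987  0.0477  0.0885]
 [-0.0853  0.058   0.0949]
 [-0.0714  0.0649  0.0978]]
```

Emit:
servo_tool([
  [[0.225,0.04,0.015],[-0.003,-0.03,0.003],0.2],
  [[0,0,0],[0,0,0],0.2],
  [[0,0,0],[0,0,0],-0.5],
  [[0,0,0],[0,0,0],-0.5],
  [[0,0,0],[0,0,0],-0.5],
  [[0,0,0],[0,0,0],-0.5],
  [[0,0,0],[0,0,0],-0.5],
])

```text
t: 10.87
tcp_pos: [0.5385, 0.0264, 0.0828]
ee_rot: [-2.315, -2.124, 0.002]
wrist_force: [-1.8, 0.4, 1.7]
gripper_width: 0.0311
grasp_force: 24.6
```

Run:
```python
from h import *
np.set_printoptions(precision=4,suppress=True)
from rig import telemetry
s=telemetry.state();print(s["tcp_pos"],s["wrist_force"],s["wrist_torque"],tgt(-.084,.0613,.081,90,0,.002))
```

```text
[0.5385 0.0264 0.0828] [-1.8346  0.4228  1.704 ] [-0.0529  0.2733  0.0193] (array([ 0.07 ,  0.017, -0.007]), array([-0.0007,  0.0007, -0.0033]))
```

Emit:
servo_tool([
  [[0,0,0],[0,0,0],0],
  [[0,0,0],[0,0,0],0],
  [[0.13,0.015,0],[0,0,-0.003],0],
  [[0,0,0],[0,0,0],-0.5],
  [[0,0,0],[0,0,0],-0.5],
  [[0,0,0],[0,0,0],-0.5],
  [[0,0,0],[0,0,0],-0.5],
  [[0,0,-0.12],[0,0,0],-0.5],
])

```text
t: 11.53
tcp_pos: [0.5392, 0.0308, 0.0861]
ee_rot: [2.309, 2.13, -0.004]
wrist_force: [-0.4, -0.3, 0.3]
gripper_width: 0.031
grasp_force: 24.8
```

Run:
```python
from h import *
np.set_printoptions(precision=4,suppress=True)
from rig import telemetry
s=telemetry.state();print(s["tcp_pos"],s["wrist_force"],s["wrist_torque"],s["gripper_width"],tgt(-.084,.0613,.085,90,0,.002))
```

```text
[0.5392 0.0308 0.0861] [-0.3547 -0.3121  0.2872] [-0.0332 -0.0013  0.0085] 0.031027735305593194 (array([-0.0759,  0.0069, -0.0305]), array([-0.0009,  0.0011,  0.0002]))
```

Emit:
servo_tool([
  [[-0.18,0.007,-0.02],[0,0,0],-0.5],
  [[-0.18,0,0],[0,0,0],-0.5],
  [[-0.18,0,0],[0,0,0],-0.5],
  [[-0.14,-0.017,0],[0,0,-0.0667],-0.5],
  [[-0.14,-0.017,0],[0,0,-0.0667],-0.5],
  [[-0.14,-0.017,0],[0,0,-0.0667],-0.5],
  [[0,0,0],[0,0,0],-0.5],
  [[0,0,0],[0,0,0],-0.5],
])

```text
t: 12.2
tcp_pos: [0.5371, 0.0014, 0.087]
ee_rot: [1.953, 2.461, -0.003]
wrist_force: [0.7, -0.2, -0.3]
gripper_width: 0.0312
grasp_force: 24.8
```

```bash
cat >> h.py <<'E'
def arc(deg,off=.007):  # remaining shift/turn to arc angle deg
    a=np.radians(deg); x=-.044-.04*np.cos(a); y=.04-.04*np.sin(a)
    h=np.array([np.sin(a),-np.cos(a)]); return tgt(x-off*h[0],y-off*h[1],.085,90+deg,0,.002)
E
python3 - <<'E'
from h import *
np.set_printoptions(precision=4,suppress=True)
from rig import telemetry
s=telemetry.state();print(s["tcp_pos"],s["wrist_force"],s["wrist_torque"],s["gripper_width"],arc(18))
E
```

```text
[0.5371 0.0014 0.087 ] [ 0.6803 -0.171  -0.3033] [-0.0068  0.003  -0.0461] 0.031152544738830196 (array([ 0.0074, -0.008 ,  0.0009]), array([-0.0008,  0.0009, -0.0024]))
```

Tracking is within 0.3 mm and there is no contact force, so I'll continue round the corner.

Emit:
servo_tool([
  [[-0.14,-0.017,0],[0,0,-0.0667],-0.5],
  [[-0.14,-0.017,0],[0,0,-0.0667],-0.5],
  [[-0.14,-0.017,0],[0,0,-0.0667],-0.5],
  [[-0.14,-0.017,0],[0,0,-0.0667],-0.5],
  [[-0.14,-0.017,0],[0,0,-0.0667],-0.5],
  [[-0.14,-0.017,0],[0,0,-0.0667],-0.5],
  [[0,0,0],[0,0,0],-0.5],
])

```text
t: 12.78
tcp_pos: [0.5469, -0.0217, 0.0871]
ee_rot: [1.088, 2.947, -0.003]
wrist_force: [-0.6, -0.1, -0.8]
gripper_width: 0.0309
grasp_force: 24.8
```

Run:
```python
from h import *
np.set_printoptions(precision=4,suppress=True)
from rig import telemetry
s=telemetry.state();print(s["tcp_pos"],s["wrist_force"],s["wrist_torque"],s["gripper_width"],arc(54))
```

```text
[ 0.5469 -0.0217  0.0871] [-0.587  -0.1464 -0.7567] [-0.0667 -0.0123  0.0217] 0.030890645949975728 (array([ 0.0199, -0.0216,  0.0047]), array([-0.0009,  0.0006,  0.0014]))
```

Emit:
servo_tool([
  [[-0.14,-0.03,0],[0,0,-0.0667],-0.5],
  [[-0.14,-0.022,0],[0,0,-0.0667],-0.5],
  [[-0.14,-0.017,0],[0,0,-0.0667],-0.5],
  [[-0.14,-0.017,0],[0,0,-0.0667],-0.5],
  [[-0.14,-0.017,0],[0,0,-0.0667],-0.5],
  [[-0.14,-0.017,0],[0,0,-0.0667],-0.5],
  [[0,0,0],[0,0,0],-0.5],
  [[0,0,0],[0,0,0],-0.5],
])

```text
t: 13.45
tcp_pos: [0.5669, -0.0349, 0.087]
ee_rot: [-0.138, -3.138, 0.002]
wrist_force: [0.2, 0.5, -1.0]
gripper_width: 0.0309
grasp_force: 24.8
```

Run:
```python
from h import *
np.set_printoptions(precision=4,suppress=True)
from rig import telemetry,optics
s=telemetry.state();print(s["tcp_pos"],s["wrist_force"],s["wrist_torque"],s["gripper_width"],arc(90),tgt(-.007,0,.085,180,0,.002))
# look: fit tube + collar in wrist depth
i=optics.camera_info("wrist");p,d=optics.capture("wrist");np.savez("w7.npz",p=p,d=d,**i)
cv2.imwrite("pics/w7.png",p[:,:,::-1])
```

```text
[ 0.5669 -0.0349  0.087 ] [ 0.1893  0.4745 -1.0171] [ 0.0215  0.0166 -0.0293] 0.030926292783076067 (array([-0.0089, -0.0112,  0.0006]), array([-0.001 , -0.0005, -0.0042])) (array([-1.4756, -0.0015, -0.0006]), array([-0.001 , -0.0005, -0.0042]))
```

View pics/w7.png

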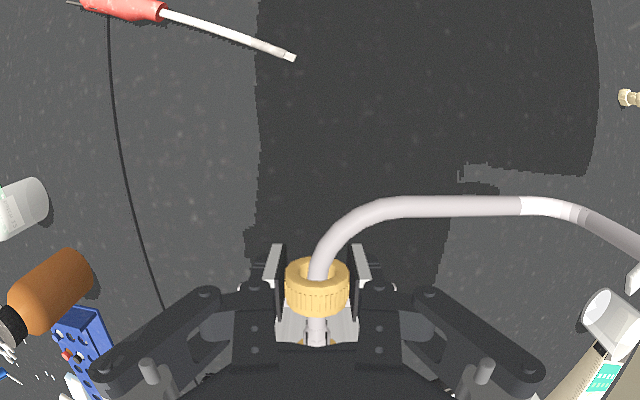

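The collar is past the corner and the tube is roughly centred in its bore (about (320,267)). I'll slide it along the straight in stages, checking force.

Emit:
servo_tool([
  [[-0.15,-0.01,0],[0,0,-0.004],-0.5],
  [[-0.15,0,0],[0,0,0],-0.5],
  [[-0.15,0,0],[0,0,0],-0.5],
  [[-0.15,0,0],[0,0,0],-0.5],
  [[0,0,0],[0,0,0],-0.5],
  [[0,0,0],[0,0,0],-0.5],
])

```text
t: 14.0
tcp_pos: [0.5853, -0.0368, 0.087]
ee_rot: [-0.117, -3.139, 0.003]
wrist_force: [0.3, 0.3, -1.0]
gripper_width: 0.0311
grasp_force: 24.8
```

Emit:
servo_tool([
  [[-0.07,0,0],[0,0,0],-0.5],
  [[-0.07,0,0],[0,0,0],-0.5],
  [[-0.07,0,0],[0,0,0],-0.5],
  [[-0.07,0,0],[0,0,0],-0.5],
  [[0,0,0],[0,0,0],-0.5],
])

```text
t: 14.42
tcp_pos: [0.594, -0.0374, 0.0872]
ee_rot: [-0.116, -3.139, 0.003]
wrist_force: [0.3, -0.9, -0.3]
gripper_width: 0.0311
grasp_force: 24.8
```

Run:
```python
from h import *
np.set_printoptions(precision=4,suppress=True)
from rig import telemetry,optics
s=telemetry.state();print(s["tcp_pos"],s["wrist_force"],s["wrist_torque"],tgt(-.007,0,.085,180,0,.002))
```

```text
[ 0.594  -0.0374  0.0872] [ 0.3165 -0.9236 -0.3492] [0.0079 0.0168 0.0158] (array([-0.5702, -0.0055,  0.0059]), array([-0.0011, -0.    ,  0.0046]))
```

Emit:
servo_tool([
  [[-0.07,0,0],[0,0,0.004],-0.5],
  [[-0.07,0,0],[0,0,0],-0.5],
  [[-0.07,0,0],[0,0,0],-0.5],
  [[-0.07,0,0],[0,0,0],-0.5],
  [[-0.07,0,0],[0,0,0],-0.5],
  [[-0.07,0,0],[0,0,0],-0.5],
  [[0,0,0],[0,0,0],-0.5],
])

```text
t: 15.0
tcp_pos: [0.6065, -0.0384, 0.0871]
ee_rot: [-0.126, -3.139, 0.003]
wrist_force: [-0.4, 0.5, -1.1]
gripper_width: 0.031
grasp_force: 24.8
```

Emit:
servo_tool([
  [[-0.03,0,0],[0,0,0],-0.5],
  [[-0.03,0,0],[0,0,0],-0.5],
  [[0,0,0],[0,0,0],-0.5],
  [[0,0,0],[0,0,0],-0.5],
])

```text
t: 15.33
tcp_pos: [0.6078, -0.0385, 0.0871]
ee_rot: [-0.126, -3.138, 0.003]
wrist_force: [-0.1, 0.8, -0.5]
gripper_width: 0.0308
grasp_force: 24.8
```

Emit:
servo_tool([
  [[-0.03,0,0],[0,0,0],-0.5],
  [[-0.03,0,0],[0,0,0],-0.5],
  [[0,0,0],[0,0,0],-0.5],
  [[0,0,0],[0,0,0],-0.5],
])

```text
t: 15.67
tcp_pos: [0.6095, -0.0387, 0.0871]
ee_rot: [-0.126, -3.138, 0.003]
wrist_force: [-0.3, 0.8, -1.8]
gripper_width: 0.031
grasp_force: 25.0
```

Emit:
servo_tool([
  [[-0.03,0,0],[0,0,0],-0.5],
  [[-0.03,0,0],[0,0,0],-0.5],
  [[0,0,0],[0,0,0],-0.5],
  [[0,0,0],[0,0,0],-0.5],
])

```text
t: 16.0
tcp_pos: [0.6097, -0.0387, 0.0868]
ee_rot: [-0.125, -3.135, 0.002]
wrist_force: [-9.4, 0.4, 4.1]
gripper_width: 0.0309
grasp_force: 25.5
```

Emit:
servo_tool([
  [[-0.03,0,0],[0,0,0],-0.5],
  [[0,0,0],[0,0,0],-0.5],
  [[0,0,0],[0,0,0],-0.5],
])

```text
t: 16.25
tcp_pos: [0.6098, -0.0387, 0.0867]
ee_rot: [-0.125, -3.134, 0.002]
wrist_force: [-13.0, 0.1, 7.2]
gripper_width: 0.0308
grasp_force: 25.8
```

Emit:
servo_tool([
  [[-0.03,0,0],[0,0,0],-0.5],
  [[0,0,0],[0,0,0],-0.5],
  [[0,0,0],[0,0,0],-0.5],
])

```text
t: 16.5
tcp_pos: [0.6098, -0.0387, 0.0867]
ee_rot: [-0.125, -3.132, 0.002]
wrist_force: [-17.6, 0.3, 11.2]
gripper_width: 0.0306
grasp_force: 26.1
```

Firm contact came at TCP x 0.6097, where home was expected. I'll ease off the push, let go and check.

Emit:
servo_tool([
  [[0.07,0,0],[0,0,0],-0.5],
  [[0,0,0],[0,0,0],-0.5],
  [[0,0,0],[0,0,0],-0.5],
])

```text
t: 16.75
tcp_pos: [0.6097, -0.0387, 0.0868]
ee_rot: [-0.125, -3.136, 0.002]
wrist_force: [-7.6, -1.4, 2.1]
gripper_width: 0.0306
grasp_force: 25.5
```

Emit:
servo_tool([
  [[0,0,0.03],[0,0,0],0.2],
  [[0,0,0],[0,0,0],0.2],
  [[0,0,0],[0,0,0],0.2],
  [[0,0,0],[0,0,0],0.2],
  [[0,0,-0.5],[0,0,0],0.2],
  [[0,0,-1],[0,0,0],0.2],
  [[0,0,-1],[0,0,0],0.2],
  [[1,0,-1],[0,0,0],0.2],
])

```text
t: 17.42
tcp_pos: [0.5859, -0.0367, 0.1923]
ee_rot: [0.126, 3.135, -0.003]
wrist_force: [-1.1, 0.2, 1.4]
gripper_width: 0.0512
grasp_force: 0.0
```

Emit:
servo_tool([
  [[1,0,0],[0,0,0],0.2],
  [[1,0,0],[0,0,0],0.2],
  [[0,0,0],[0,0,0],0.2],
])

```text
t: 17.67
tcp_pos: [0.5167, -0.0308, 0.191]
ee_rot: [-0.125, -3.135, 0.002]
wrist_force: [0.7, 0.3, -0.1]
gripper_width: 0.0514
grasp_force: 0.0
```

Run:
```python
from h import *
np.set_printoptions(precision=4,suppress=True)
from rig import telemetry,optics
print(telemetry.state()["tcp_pos"])
i=optics.camera_info("wrist");p,d=optics.capture("wrist");np.savez("w8.npz",p=p,d=d,**i)
z=i;K,R,t=z["K"],z["R"],z["t"];v,u=np.mgrid[:400,:640];ax=(u-K[0,2])/K[0,0];ay=(v-K[1,2])/K[0,0];r=np.hypot(ax,ay)+1e-9
k=np.tan(r)/r;X=(np.stack([ax*k,ay*k,np.ones_like(r)],-1)*d[...,None]-t)@R
q=p.astype(int);m=(d>0)&(r<1.3)&(q[...,0]-q[...,2]>40)&(X[...,2]>.06);C=X[m]-np.r_[S,0];c,s=np.cos(PSI),np.sin(PSI)
L=np.c_[C[:,0]*c+C[:,1]*s,-C[:,0]*s+C[:,1]*c,C[:,2]];k=(abs(L[:,0])<.035)&(abs(L[:,1])<.02);L=L[k]
# top-profile along local x near ridge
for x in np.arange(-.016,.028,.001):
  g=L[(abs(L[:,0]-x)<.0005)&(abs(L[:,1])<.006)]
  print(round(x,3),len(g),(g[:,2].max() if len(g) else None))
print(L.min(0),L.max(0)); vv,uu=np.nonzero(m); print(uu[k].min(),uu[k].max(),vv[k].min(),vv[k].max())
v0,v1,u0,u1=vv[k].min()-15,vv[k].max()+15,uu[k].min()-20,uu[k].max()+20
cr=p[max(v0,0):v1,u0:u1,::-1];cv2.imwrite("pics/w8.png",cv2.resize(cr,None,fx=5,fy=5,interpolation=cv2.INTER_CUBIC)[:600,:800])
```

```text
[ 0.5167 -0.0308  0.191 ]
-0.016 0 None
-0.015 0 None
-0.014 1 0.08105282790519676
-0.013 0 None
-0.012 0 None
-0.011 0 None
-0.01 31 0.09960122403668441
-0.009 26 0.10050110924565413
-0.008 18 0.10072827126063404
-0.007 12 0.10032906221450903
-0.006 10 0.10058817578048641
-0.005 12 0.10047389254999917
-0.004 13 0.10092132357605788
-0.003 10 0.10023676017661512
-0.002 10 0.1000387037868623
-0.001 11 0.10057599994165327
0.0 10 0.10036467137967064
0.001 12 0.10141418693515604
0.002 13 0.10048833315851366
0.003 10 0.10074790077758161
0.004 6 0.09976664726858775
0.005 12 0.10069184152387592
0.006 11 0.09997169138536842
0.007 8 0.10256320690855084
0.008 32 0.1034341209360908
0.009 20 0.10347289004432601
0.01 12 0.1027579388931457
0.011 11 0.10309868281811671
0.012 10 0.10376884318612536
0.013 18 0.10473188903037634
0.014 20 0.10575293463102634
0.015 13 0.10561236894258277
0.016 13 0.10555107133103435
0.017 9 0.10586190012710127
0.018 11 0.10577022103330967
0.019 8 0.10624442016478892
0.02 13 0.10534059071555087
0.021 7 0.10518493238630176
0.022 9 0.10473993945857708
0.023 7 0.10562082907461848
0.024 16 0.10539121772084815
0.025 7 0.10528042104949609
0.026 1 0.10448854116807334
0.027 0 None
[-0.0143 -0.0193  0.0711] [0.0263 0.0188 0.1062]
296 336 292 342
```

View pics/w8.png

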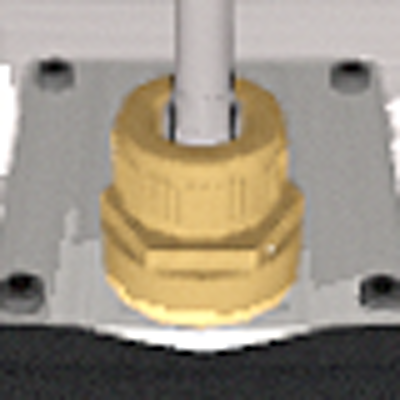

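The last view shows the collar sitting flush against the hexagonal shoulder. The depth profile shows its 18 mm length running straight into the hexagon with no gap. The gripper is clear, so I'll hand in.

```bash
python3 -c "
from rig import env
print(env.job_done())"
```

```text
the job is handed in; nothing more can be done
None
```

The collar is fully home against the coupling's shoulder, released, and the job was handed in at about 18 s; peak wrist force was about 21 N, and no bystanders were touched.

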